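Press a stuck plug out of an eccentric tap bush with the ejector rod

ROBOT

A 7-joint arm with a two-finger parallel gripper is mounted at the origin on a cart in front of the work surface, level with it; the furniture and walls round the work are solid. World frame = base frame: x ahead of the robot, y to its left, z up, the work surface at z = 0. Lengths are in m, angles in rad, forces in N, time in s.
With the tool pointing down it reaches from about 0.425 to 0.925 m from the base axis. Payload 6.8 kg.
Tool frame: the origin (TCP) lies at the very end of the fingers, on their centre line; the grasp point (between the pads) lies bot.grip_point_offset behind it (bot.grip_point_offset is the distance from the TCP to the grasp point, in m); z points along the fingers, y is the line along which they close (so a half turn about z gives the same grasp; the last joint's range is limited). The gripper opens to 85 mm and grips with 20 to 120 N. Pads are 22 mm wide; open, the fingers measure 114 mm over their backs; the gripper's body (76 mm by 85 mm) begins 54 mm behind the grasp point. The pads swing forward as they close: fully open they stand 13 mm farther back than shut.
Start: joints at [1.186, 0.477, 0.022, 1.555, -0.011, 1.109, -0.083], TCP at [0.184, -0.649, 0.231] pointing down, gripper open.
Joint ranges: [-2.96, 2.96], [-0.34, 2.1], [-1.41, 1.46], [0.24, 2.44], [-1.37, 4.51], [0.17, 1.92], [-2.96, 2.96]. Speed limits (rad/s): [2.39, 2.39, 3.14, 3.14, 3.14, 3.14, 3.14].

INTERFACE

Orientations are given as a unit quaternion [w, x, y, z].
In Python, from station import bot, imaging gives the robot as it stands. The module is installed in compiled form; this text tells all that it offers.
- The arm moves only by the tool carry_out, never from a script. Its argument "targets" is one flat list of numbers, 5 for each row, row after row: the closure in counts, from 0 (fully open) to 255 (shut), then the shift along the world's x, y, z in mm, then the turn about the world's z in degrees. A call has 1 to 20 rows; each row shifts and turns the commanded pose from where the row before left it; what a row does not reach is not made up. A row lasts 1/10 s, in which the tool goes at most 50 mm and 8.59 degrees, less where a joint would pass 70% of its speed; a pose out of reach is approached as far as the arm can. A call is refused whole if a number of a shift passes 50 or a number of a turn 8.59, either way. A call with a gripper value outside its range is refused whole. The fingers move at their own pace and stop on an object; "newtons" is the grip in N (left out, the last holds). Time passes only in rows, so rows that do not move let the fingers close. It gives the time, the measured TCP pose, the force, the opening and the grip force at its end, in the units of the state.
- bot.get_obs(): the state, without advancing time (a new reading comes with each control period).
- imaging.read_camera(name): name is "scene" or "side" or "wrist"; returns a dict with "frame" (420x560x3 uint8, red, green, blue), "fov_y" (degrees; the focal length in pixels is half the picture's height over the tangent of half this angle, whatever the lens; pixels are square), "cx", "cy" (the principal point, pixels), "pose" (4x4, takes a point from camera to world coordinates); the wrist camera has in their place "tool_from_camera" (4x4, takes a point from camera to tool coordinates, whose origin is the TCP and whose axes are the flange's). Camera axes: x right, y up, looking along -z (the intrinsics and any distortion apply to the point x, -y, -z); pixel columns grow to the right and rows downward; lengths in m; the calibration is good to about 2 mm. The wrist camera is an equidistant fisheye: a pixel r from the principal point sees the ray r / f radians off the axis. A picture is of the moment at which its call begins: read the wrist's pose just before it. There is no depth.
- bot.hand_in(): hands the job in; it is judged then, once.
The state is a dict: "t": time; "q": joint angles; "joint_vel": joint speeds; "joint_torque": joint torques, N m; "eef_pos": TCP position; "tool_rot": TCP orientation; "contact_force": force on the tool from outside, world axes, zero at the start; "torque": the same for the moment, N m; "gripper_width": opening from 0.0 (shut) to 1.0 (fully open); "grasp_force": force on a finger pad.
Only numpy, scipy, OpenCV 4.12 (cv2) and the standard library are available. Lean on these libraries where they do the work, as an engineer would, in place of code of your own. Each camera call takes 0.05 s, during which the arm holds its last target. There are 200 camera calls.

TASK

Take the ejector rod (orange square grip) from its holder, find the bore in the brass bush of the blue service stand by feel, and gently press the stuck red plug out of the bush, down into the catch sleeve until it bottoms; never lean hard on the stand or the plug (keep under 30 N). Then hang the rod back in its holder, upright with its collar resting on the holder's top, and let go. Leave the other things alone.

Things in the scene. Friction and masses are not known exactly. Their poses are not given: they have to be found in the camera images.
- rod: Ejector rod, 135 mm long, 0.12 kg, at the start hanging upright in its holder. Origin: centre of its tip (lower end); z runs up the rod. Steel shank 10 mm diameter from z = 0 to 80 mm (last 2 mm taper to 8 mm), round collar 28 mm diameter from z = 80 to 85 mm, orange grip 20 x 20 mm square (sides along the rod's x and y) from z = 85 to 135 mm.
- holder: Fixed holder: 70 x 70 mm base on the worktop, two aluminium uprights, top plate 50 x 64 mm whose upper face is 95 mm above the worktop, with a vertical through hole of 15 mm diameter at its centre. Origin: centre of the underside; z up, the hole is on its z axis. The rod hangs through the hole by its collar, its tip then 15 mm above the holder's origin.
- stand: Fixed blue service stand: base 100 x 110 mm, two side cheeks, head plate 76 x 100 mm from 65 to 100 mm height. Origin: centre of the underside; z up. It carries a round brass bush (33 mm diameter, see bush_face) in the middle of the head plate, and the plug in it. Rigid.
- bush_face (a point): Centre of the bush's flat upper face, 102 mm above the stand's origin (lower face: 62 mm). The bush's 12 mm vertical through bore is ECCENTRIC: its axis is 4 mm from this point, in a direction that differs every time and is not measured: see it or find it by feel. A rod beside the bore stops on the face; over the bore it drops in. The bush does not turn.
- plug (a joint): Travel in m of the red plug (11 mm diameter, 16 mm long) down the bore. At 0 its top is 14 mm below the bush face; it starts between 0 and 0.005. 0.030 is the floor of the catch sleeve, a hard stop: its top is then 44 mm below the bush face, out of the bush. It is tight: it slides with about 8 to 10 N and stays where it is left.
- tea_tin: Bystander: green and grey tea tin, 74 mm wide, 92 mm high. Origin: centre of its underside.
- cap_grey: Bystander: grey bottle cap, 69 mm wide, 24 mm high. Origin: centre of its underside.
- cap_black: Bystander: black bottle cap, 57 mm wide, 24 mm high. Origin: centre of its underside.
- ball_valve: Bystander: brass ball valve with a red lever, 32 x 115 x 49 mm. Origin: centre of its underside.
- ptfe_tape: Bystander: white tape roll lying flat, 52 mm wide, 15 mm high. Origin: centre of its underside.
- teaspoon: Bystander: steel teaspoon, 132 x 26 x 9 mm. Origin: centre of its underside.
- bottle_side: Bystander: dark green flask standing upright, 72 mm wide, 260 mm high. Origin: centre of its underside.

How it is judged:
By the outcome, as a careful person would: the job done as asked, in the order asked, and still so for the second after the job is handed in, with the robot touching nothing.
It also fails if it takes over 58 s, if anything falls off the work surface, if the arm or the gripper's body presses on something with over 40 N, if the wrist force passes 120 N, or if a joint passes its speed limit or range.

## Working session

There is one attempt and no reset: what is moved stays moved. The work goes in short steps, Python scripts to look and compute and a tool call to move; the robot and the scene stay as the last step left them, time stands still between calls to the robot, and variables do not carry over. Pictures are saved under pics/ and viewed, at most 10 in all, crops included, and the job is handed in when it is done.

Besides the shell and the picture viewer there is one more tool, called after "Request:" by a JSON object that holds its "method" and its "body", one argument or row to a line. carry_out: Moves the arm, as the interface text tells. Its arguments: {"type":"object","properties":{"targets":{"type":"array","items":{"type":"number"}},"newtons":{"type":"number"}},"required":["targets"]}

```bash
mkdir -p pics; cat > h.py <<'E'
import numpy as np, cv2
from station import bot, imaging
from scipy.spatial.transform import Rotation as R
def ray(c,u,v,T):
    f=c["frame"].shape[0]/2/np.tan(np.radians(c["fov_y"])/2)
    x,y=(u-c["cx"])/f,(v-c["cy"])/f
    if "tool_from_camera" in c:
        r=np.hypot(x,y); s=np.sin(r)/r if r>1e-9 else 1; d=np.array([x*s,-y*s,-np.cos(r)])
    else: d=np.array([x,-y,-1.])
    return T[:3,3], T[:3,:3]@d
def at(c,u,v,z,T=None):
    o,d=ray(c,u,v,c["pose"] if T is None else T); return o+d*(z-o[2])/d[2]
def proj(c,p,T=None):
    T=c["pose"] if T is None else T
    f=c["frame"].shape[0]/2/np.tan(np.radians(c["fov_y"])/2)
    q=T[:3,:3].T@(np.array(p)-T[:3,3]); x,y,z=q[0],-q[1],-q[2]
    if "tool_from_camera" in c:
        r=np.hypot(x,y); th=np.arctan2(r,z); k=th/r
    else: k=1/z
    return c["cx"]+f*x*k, c["cy"]+f*y*k
def wrist():
    o=bot.get_obs(); c=imaging.read_camera("wrist")
    q=o["tool_rot"]; T=np.eye(4); T[:3,:3]=R.from_quat([q[1],q[2],q[3],q[0]]).as_matrix(); T[:3,3]=o["eef_pos"]
    return c,T@c["tool_from_camera"]
def save(n,f): cv2.imwrite(f"pics/{n}.png",cv2.cvtColor(f,cv2.COLOR_RGB2BGR))
E
python3 - <<'E'
from h import *
import pickle
d={}
for n in("scene","side"):
    c=imaging.read_camera(n); d[n]=c; print(n,c["fov_y"],c["cx"],c["cy"],c["pose"][:3].round(3).tolist(),[k for k in c])
pickle.dump(d,open("c0.pkl","wb"))
save("s0",np.vstack([d["scene"]["frame"]]));save("s1",d["side"]["frame"])
o=bot.get_obs();print(o,bot.grip_point_offset)
E
```

```text
scene 47.907514984111 275.16450407691974 213.7056347533366 [[-0.837, 0.34, -0.429, -0.031], [-0.548, -0.534, 0.644, 0.869], [-0.01, 0.774, 0.633, 0.932]] ['frame', 'fov_y', 'cx', 'cy', 'pose']
side 55.27708142272989 276.8039248850977 206.5574059803293 [[0.998, 0.031, -0.048, 0.484], [-0.057, 0.618, -0.784, -1.03], [0.005, 0.785, 0.619, 0.909]] ['frame', 'fov_y', 'cx', 'cy', 'pose']
{'t': 0.1, 'q': array([ 1.18587263,  0.4777263 ,  0.02232845,  1.55634856, -0.01148848,
        1.10932593, -0.08307642]), 'joint_vel': array([-0.00132581,  0.00034804,  0.00010016, -0.00259902,  0.00122015,
        0.00203595, -0.00057913]), 'joint_torque': array([ 6.33162635e-03, -5.97752881e+01,  1.61428951e+00, -2.81953865e+01,
        1.28310811e-02,  4.98296853e-03, -2.60102911e-05]), 'eef_pos': array([ 0.1843244 , -0.64878184,  0.23041844]), 'tool_rot': array([-8.20928993e-04,  9.90431776e-01,  1.38000690e-01, -1.78204999e-04]), 'contact_force': array([-0.396369  , -0.88520347,  0.26650846]), 'torque': array([ 0.01681824, -0.03131288, -0.03909757]), 'grasp_force': 0.0, 'gripper_width': 1.0023466490339799} 0.0187
```

View pics/s0.png

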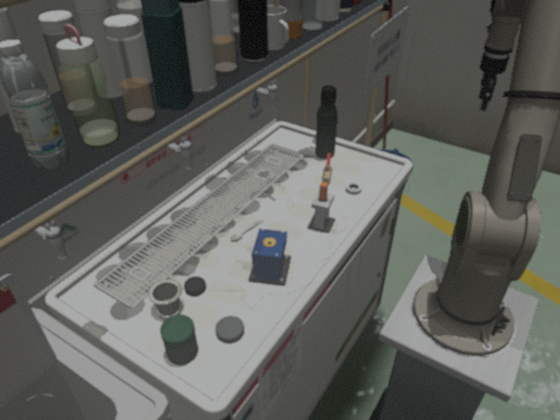

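View pics/s1.png

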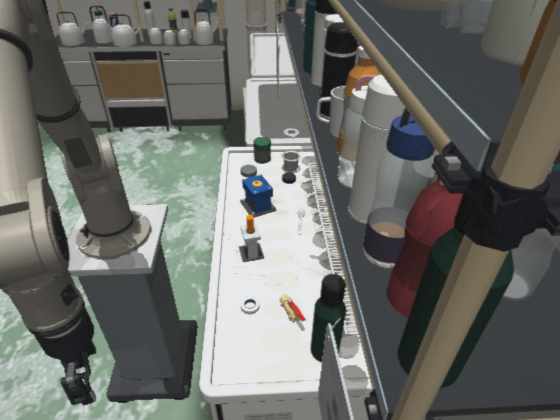

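The scene picture shows the blue stand with its bush at about (270,242), and the holder with the rod at about (323,195). In the side picture the bush is at about (257,184) and the orange grip at (250,222).

```bash
python3 - <<'E'
from h import *
import pickle
d=pickle.load(open("c0.pkl","rb"))
for n,(u,v),(a,b) in(("scene",(270,242),(324,180)),("side",(257,184),(250,217))):
    c=d[n]; print(n,at(c,u,v,.102).round(3),at(c,a,b,.15).round(3))
s=d["scene"]["frame"][130:300,210:380]; t=d["side"]["frame"][160:280,190:310]
save("z0",np.hstack([cv2.resize(s,(400,400),interpolation=2),cv2.resize(t,(400,400),interpolation=2)]))
E
```

```text
scene [0.48  0.127 0.102] [ 0.465 -0.13   0.15 ]
side [0.485 0.122 0.102] [ 0.461 -0.115  0.15 ]
```

View pics/z0.png

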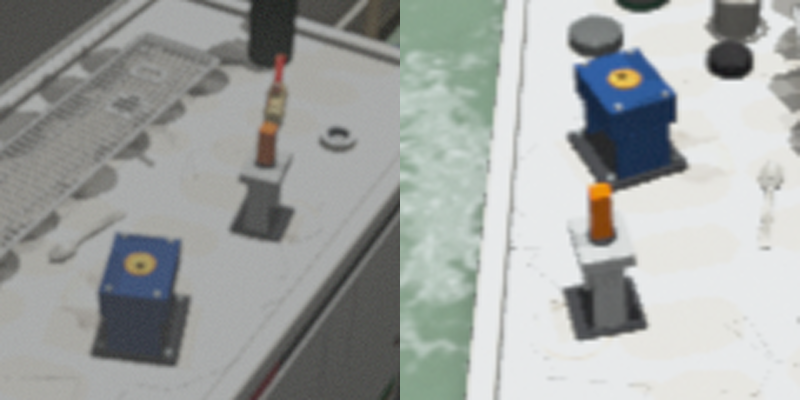

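Request:
{"method": "carry_out", "body": {
  "targets": [0, 0, 0, 25, 0, 0, 0, 0, 25, 0, 0, 20, 38, 0, 0, 0, 20, 38, 0, 0, 0, 20, 38, 0, 0, 0, 20, 38, 0, 0, 0, 20, 38, 0, 0, 0, 20, 38, 0, 0, 0, 20, 38, 0, 0, 0, 20, 38, 0, 0, 0, 20, 38, 0, 0, 0, 20, 38, 0, 0, 0, 20, 38, 0, 0, 0, 20, 38, 0, 0, 0, 20, 38, 0, 0, 0, 20, 38, 0, 0, 0, 0, 0, 0, 0]
}}

```text
t: 1.8
eef_pos: [0.4666, -0.1111, 0.2814]
tool_rot: [-0.001, 0.99, 0.143, 0.001]
contact_force: [-0.6, 0.2, -0.3]
gripper_width: 0.996
grasp_force: 0.0
```

```bash
python3 - <<'E'
from h import *
import pickle
c,T=wrist(); pickle.dump((c,T),open("w1.pkl","wb")); save("w1",c["frame"])
o=bot.get_obs(); print(o["t"],o["eef_pos"],o["tool_rot"],T.round(3).tolist(),c["fov_y"])
print(proj(c,[.463,-.12,.15],T))
E
```

```text
1.85 [ 0.46528606 -0.1143686   0.28115015] [-4.29693402e-04  9.90015655e-01  1.40956792e-01  4.07834043e-05] [[0.282, 0.918, 0.28, 0.539], [-0.959, 0.27, 0.08, -0.091], [-0.002, -0.291, 0.957, 0.423], [0.0, 0.0, 0.0, 1.0]] 65.70646984690485
(np.float64(286.7875410752754), np.float64(208.34053959811774))
```

View pics/w1.png

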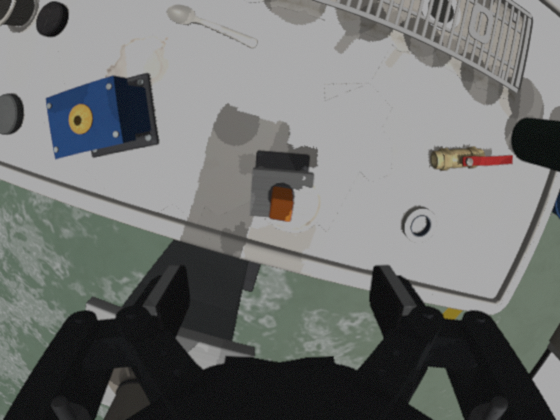

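The orange grip appears at about (282,203) with the holder's plate around it. The bush is at about (80,119), with the bore a dark spot.

```bash
python3 - <<'E'
from h import *
import pickle
c,T=pickle.load(open("w1.pkl","rb")); f=c["frame"]
save("z1",np.hstack([cv2.resize(f[140:240,230:330],(400,400),interpolation=2),cv2.resize(f[80:160,40:120],(400,400),interpolation=2)]))
hsv=cv2.cvtColor(f,cv2.COLOR_RGB2HSV); m=cv2.inRange(hsv,(3,150,60),(20,255,255)); m[:,400:]=0
n,l,s,ce=cv2.connectedComponentsWithStats(m); print(s,ce)
E
```

```text
[[     0      0    560    420 234537]
 [    84    106      4      2      4]
 [    71    113      1      1      1]
 [    90    113      1      1      1]
 [    89    116      3      3      5]
 [    88    119      1      1      1]
 [    91    121      1      1      1]
 [    89    125      1      1      1]
 [    87    129      1      1      1]
 [    77    131      1      1      1]
 [   270    187     23     34    647]] [[279.50891331 209.52287272]
 [ 85.5        106.5       ]
 [ 71.         113.        ]
 [ 90.         113.        ]
 [ 90.4        117.        ]
 [ 88.         119.        ]
 [ 91.         121.        ]
 [ 89.         125.        ]
 [ 87.         129.        ]
 [ 77.         131.        ]
 [281.03709428 203.51159196]]
```

View pics/z1.png

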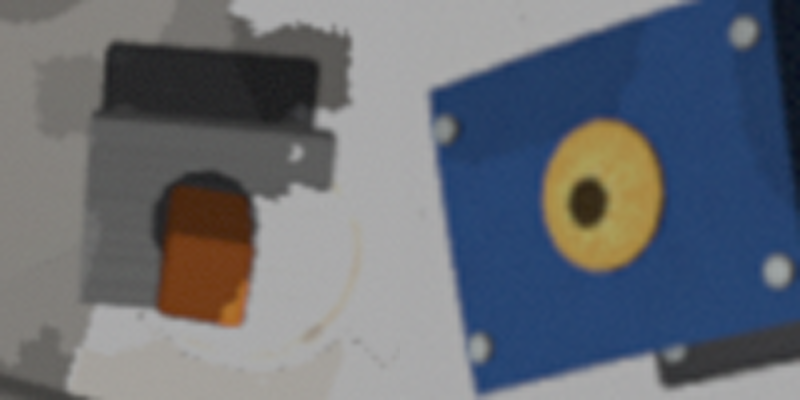

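```bash
python3 - <<'E'
from h import *
import pickle
c,T=pickle.load(open("w1.pkl","rb"))
P=np.array([at(c,230+u/4,140+v/4,.15,T) for u,v in((168,236),(250,243),(242,326),(158,312))])
print(P.round(4),P.mean(0)); 
for i in range(4):
    e=P[(i+1)%4]-P[i]; print(np.linalg.norm(e),np.degrees(np.arctan2(e[1],e[0])))
w=lambda u,v:at(c,40+u/5,80+v/5,.102,T)
b=w(203,195);h=w(188,202);print(b,h,h-b,np.linalg.norm(h-b))
print([np.linalg.norm(w(*p)-w(*q)) for p,q in(((142,195),(263,195)),((203,118),(203,272)))])
S=[w(*p) for p in((30,90),(76,393))]; e=S[1]-S[0];print("stand edge",np.linalg.norm(e),np.degrees(np.arctan2(e[1],e[0])))
print("tool yaw",np.degrees(2*np.arctan2(.14096,.99)))
E
```

```text
[[ 0.4675 -0.1052  0.15  ]
 [ 0.471  -0.1228  0.15  ]
 [ 0.4523 -0.1267  0.15  ]
 [ 0.4501 -0.1079  0.15  ]] [ 0.46022476 -0.11564874  0.15      ]
0.01791109677042617 -78.64197994862589
0.01914927881548743 -168.2679497744305
0.01890090622768687 96.429225320564
0.017542968444345605 8.760928779692676
[0.48484466 0.1234471  0.102     ] [0.482524   0.12737711 0.102     ] [-0.00232066  0.00393001  0.        ] 0.004564040666435026
[np.float64(0.03483008272349103), np.float64(0.034755196791231076)]
stand edge 0.07390431172078804 -157.21058541854853
tool yaw 16.207049226362226
```

Request:
{"method": "carry_out", "body": {
  "targets": [0, -4, 1, -30, -6, 0, 0, 0, -30, 0, 0, 0, 0, -30, 0, 0, 0, 0, -30, 0, 0, 0, 0, -30, 0, 0, 0, 0, -15, 0, 0, 0, 0, -7, 0, 0, 0, 0, 0, 0, 0, 0, 0, 0, 0],
  "newtons": 60
}}

```text
t: 2.75
eef_pos: [0.4609, -0.1169, 0.11]
tool_rot: [0.0, 0.996, 0.086, 0.0]
contact_force: [0.3, 0.1, 0.5]
gripper_width: 1.001
grasp_force: 0.0
```

```bash
python3 - <<'E'
from h import *
c,T=wrist(); o=bot.get_obs(); print(o["eef_pos"],o["contact_force"])
s=imaging.read_camera("scene"); t=imaging.read_camera("side")
save("g1",np.hstack([cv2.resize(c["frame"],(400,300),interpolation=3),cv2.resize(t["frame"][180:270,190:310],(400,300),interpolation=2)]))
E
```

```text
[ 0.46108719 -0.11684047  0.1102329 ] [ 0.2809067  -0.43551615  0.23269268]
```

View pics/g1.png

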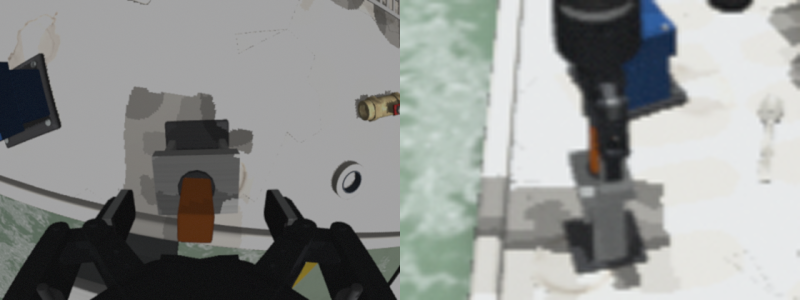

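The grip sits centred between the open fingers (wrist view (197,210), fingers at 115 and 285). Closing now.

Request:
{"method": "carry_out", "body": {
  "targets": [255, 0, 0, -1, 0, 255, 0, 0, 0, 0, 255, 0, 0, 0, 0, 255, 0, 0, 0, 0, 255, 0, 0, 0, 0, 255, 0, 0, 0, 0, 255, 0, 0, 0, 0, 255, 0, 0, 0, 0],
  "newtons": 60
}}

```text
t: 3.7
eef_pos: [0.4605, -0.1163, 0.1084]
tool_rot: [0.0, 0.996, 0.086, -0.0]
contact_force: [-1.0, 0.2, 4.4]
gripper_width: 0.224
grasp_force: 58.5
```

Request:
{"method": "carry_out", "body": {
  "targets": [255, 0, 0, 10, 0, 255, 0, 0, 20, 0, 255, 0, 0, 30, 0, 255, 0, 0, 30, 0, 255, 0, 0, 30, 0, 255, 2, 23, 0, 0, 255, 2, 30, 0, 0, 255, 3, 35, 0, 0, 255, 4, 35, 0, 0, 255, 4, 40, 0, 0, 255, 3, 35, 0, 0, 255, 2, 25, 0, 0, 255, 2, 20, 0, 0, 255, 0, 0, 0, 0, 255, 0, 0, 0, 0, 255, 0, 0, 0, 0]
}}

```text
t: 5.3
eef_pos: [0.4824, 0.1253, 0.2283]
tool_rot: [0.0, 0.996, 0.085, -0.0]
contact_force: [-0.0, -0.2, -2.2]
gripper_width: 0.223
grasp_force: 58.6
```

```bash
python3 - <<'E'
from h import *
import pickle
o=bot.get_obs(); c,T=wrist(); pickle.dump((c,T),open("w2.pkl","wb"))
print(o["eef_pos"],o["contact_force"],o["torque"],o["grasp_force"])
p=proj(c,[.4825,.1274,.102],T);print("bore",p, "tip",proj(c,[*o["eef_pos"][:2],o["eef_pos"][2]-.0934],T))
f=c["frame"]; x,y=int(p[0]),int(p[1]); a,b=max(0,y-60),max(0,x-80); print(b,a)
save("z2",np.hstack([cv2.resize(f,(400,300),interpolation=3),cv2.resize(f[a:a+90,b:b+120],(400,300),interpolation=2)]))
for n in("scene","side"):
    k=imaging.read_camera(n); pickle.dump(k,open(n+"2.pkl","wb"))
E
```

```text
[0.4823605  0.12534624 0.22825265] [-2.01741383e-03 -1.64388883e-01 -2.17576265e+00] [-0.03211054 -0.03244533 -0.04918481] 58.61831724643707
bore (np.float64(275.5653663359696), np.float64(202.60053665115967)) tip (np.float64(277.7856056855154), np.float64(214.9107201269131))
195 142
```

View pics/z2.png

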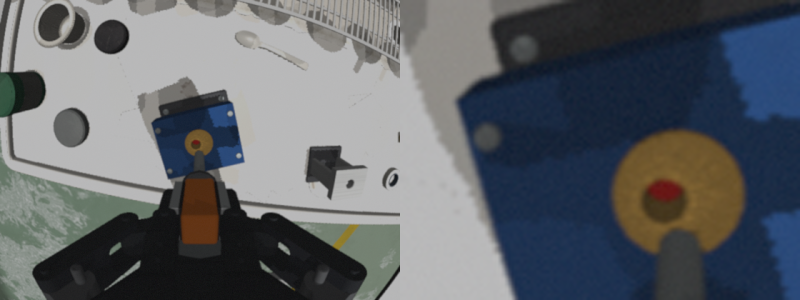

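The bore is at about (274,202), with the red plug visible in it. The bush centre is at (279,200) and the rod tip at (280,215).

```bash
python3 - <<'E'
from h import *
import pickle
c,T=pickle.load(open("w2.pkl","rb"))
px=lambda u,v:(195+(u-400)*.3,142+v*.3)
tz=.22825-.0934
print("bush",at(c,*px(679,194),.102,T),"bore",at(c,*px(664,201),.102,T),"tip",at(c,*px(683,243),tz,T))
print("width",at(c,*px(745,194),.102,T)-at(c,*px(613,194),.102,T))
f=c["frame"][185:235,240:320]; save("z3",cv2.resize(f,(800,500),interpolation=2))
E
```

```text
bush [0.485051   0.12511652 0.102     ] bore [0.48256615 0.12859545 0.102     ] tip [0.48263934 0.12376546 0.13485   ]
width [ 0.00571949 -0.03335784  0.        ]
```

View pics/z3.png

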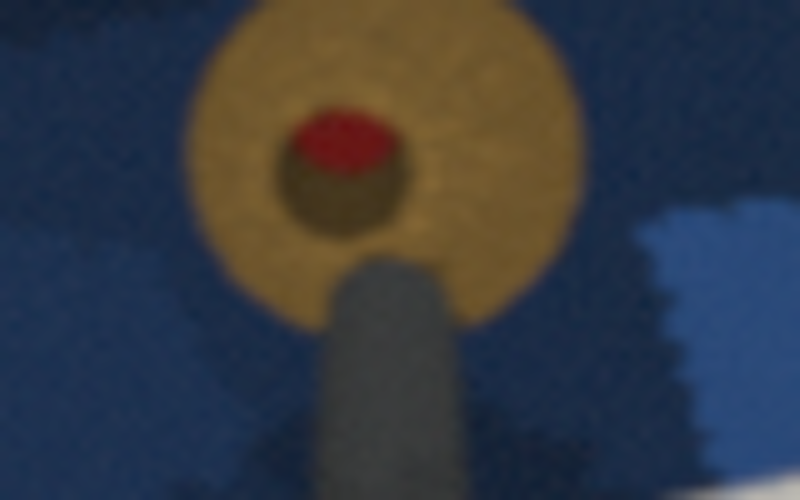

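Request:
{"method": "carry_out", "body": {
  "targets": [255, 0.7, 3.5, -5, 0, 255, 0, 0, -10, 0, 255, 0, 0, -10, 0, 255, 0, 0, -4, 0, 255, 0, 0, -2, 0, 255, 0, 0, 0, 0, 255, 0, 0, 0, 0]
}}

```text
t: 6.15
eef_pos: [0.4834, 0.1303, 0.1975]
tool_rot: [-0.0, 0.996, 0.086, 0.0]
contact_force: [-0.3, 0.9, -1.7]
gripper_width: 0.223
grasp_force: 58.7
```

Request:
{"method": "carry_out", "body": {
  "targets": [255, 0, 0, -1, 0, 255, 0, 0, -1, 0, 255, 0, 0, -0.5, 0, 255, 0, 0, 0, 0]
}}

```text
t: 6.55
eef_pos: [0.4832, 0.1302, 0.1948]
tool_rot: [0.0, 0.996, 0.086, 0.0]
contact_force: [0.2, 1.1, -0.8]
gripper_width: 0.225
grasp_force: 58.7
```

Request:
{"method": "carry_out", "body": {
  "targets": [255, 0, -0.6, 1, 0, 255, 0, -0.6, 0, 0, 255, 0, 0, -1, 0, 255, 0, 0, -0.5, 0, 255, 0, 0, -0.5, 0, 255, 0, 0, 0, 0]
}}

```text
t: 7.15
eef_pos: [0.4831, 0.129, 0.1937]
tool_rot: [0.0, 0.996, 0.086, -0.0]
contact_force: [-0.3, 1.0, -2.2]
gripper_width: 0.227
grasp_force: 58.7
```

Request:
{"method": "carry_out", "body": {
  "targets": [255, 0, 0, -1, 0, 255, 0, 0, -1, 0, 255, 0, 0, -1, 0, 255, 0, 0, 0, 0]
}}

```text
t: 7.55
eef_pos: [0.4831, 0.1289, 0.1906]
tool_rot: [0.0, 0.996, 0.086, -0.0]
contact_force: [-0.7, -0.1, -0.8]
gripper_width: 0.228
grasp_force: 58.7
```

Request:
{"method": "carry_out", "body": {
  "targets": [255, 0, 0, -2, 0, 255, 0, 0, -2, 0, 255, 0, 0, -2, 0, 255, 0, 0, -1, 0, 255, 0, 0, 0, 0]
}}

```text
t: 8.05
eef_pos: [0.483, 0.129, 0.1836]
tool_rot: [0.0, 0.996, 0.086, -0.0]
contact_force: [-0.4, -0.4, -1.1]
gripper_width: 0.229
grasp_force: 58.7
```

Request:
{"method": "carry_out", "body": {
  "targets": [255, 0, 0, -1, 0, 255, 0, 0, -1, 0, 255, 0, 0, -1, 0, 255, 0, 0, -1, 0, 255, 0, 0, -1, 0, 255, 0, 0, 0, 0]
}}

```text
t: 8.65
eef_pos: [0.4831, 0.1289, 0.1786]
tool_rot: [0.0, 0.996, 0.086, -0.0]
contact_force: [0.1, -0.1, -1.1]
gripper_width: 0.227
grasp_force: 58.7
```

Request:
{"method": "carry_out", "body": {
  "targets": [255, 0, 0, -1, 0, 255, 0, 0, -1, 0, 255, 0, 0, -1, 0, 255, 0, 0, -1, 0, 255, 0, 0, 0, 0]
}}

```text
t: 9.15
eef_pos: [0.4834, 0.1291, 0.1755]
tool_rot: [0.0, 0.996, 0.086, 0.0]
contact_force: [-0.9, -0.4, 4.8]
gripper_width: 0.226
grasp_force: 59.8
```

Request:
{"method": "carry_out", "body": {
  "targets": [255, 0, 0, -1, 0, 255, 0, 0, -1, 0, 255, 0, 0, -1, 0, 255, 0, 0, 0, 0]
}}

```text
t: 9.55
eef_pos: [0.4834, 0.1291, 0.1725]
tool_rot: [0.0, 0.996, 0.086, 0.0]
contact_force: [-1.6, 0.1, 5.4]
gripper_width: 0.226
grasp_force: 59.9
```

Request:
{"method": "carry_out", "body": {
  "targets": [255, 0, 0, -1, 0, 255, 0, 0, -1, 0, 255, 0, 0, -1, 0, 255, 0, 0, -1, 0, 255, 0, 0, -1, 0, 255, 0, 0, -1, 0, 255, 0, 0, -1, 0, 255, 0, 0, 0, 0]
}}

```text
t: 10.35
eef_pos: [0.4834, 0.1291, 0.1655]
tool_rot: [0.0, 0.996, 0.086, 0.0]
contact_force: [-1.2, -0.9, 5.5]
gripper_width: 0.224
grasp_force: 59.9
```

Request:
{"method": "carry_out", "body": {
  "targets": [255, 0, 0, -1, 0, 255, 0, 0, -1, 0, 255, 0, 0, -1, 0, 255, 0, 0, -1, 0, 255, 0, 0, -1, 0, 255, 0, 0, -1, 0, 255, 0, 0, -1, 0, 255, 0, 0, 0, 0]
}}

```text
t: 11.15
eef_pos: [0.4834, 0.1291, 0.1585]
tool_rot: [0.0, 0.996, 0.086, 0.0]
contact_force: [-1.1, -1.1, 5.6]
gripper_width: 0.224
grasp_force: 59.9
```

Request:
{"method": "carry_out", "body": {
  "targets": [255, 0, 0, -1, 0, 255, 0, 0, -1, 0, 255, 0, 0, -1, 0, 255, 0, 0, -1, 0, 255, 0, 0, -0.7, 0, 255, 0, 0, 0, 0]
}}

```text
t: 11.75
eef_pos: [0.4835, 0.1291, 0.1538]
tool_rot: [0.0, 0.996, 0.086, 0.0]
contact_force: [-1.5, 0.2, 4.9]
gripper_width: 0.223
grasp_force: 59.9
```

Request:
{"method": "carry_out", "body": {
  "targets": [255, 0, 0, -0.5, 0, 255, 0, 0, -0.5, 0, 255, 0, 0, 0, 0]
}}

```text
t: 12.05
eef_pos: [0.4835, 0.1291, 0.1528]
tool_rot: [0.0, 0.996, 0.086, 0.0]
contact_force: [-0.5, -0.8, 5.9]
gripper_width: 0.229
grasp_force: 59.9
```

Request:
{"method": "carry_out", "body": {
  "targets": [255, 0, 0, -0.5, 0, 255, 0, 0, -0.3, 0, 255, 0, 0, 0, 0]
}}

```text
t: 12.35
eef_pos: [0.4835, 0.1291, 0.152]
tool_rot: [0.0, 0.996, 0.086, 0.0]
contact_force: [-1.8, -0.7, 6.1]
gripper_width: 0.229
grasp_force: 59.9
```

Expected floor near TCP z = 0.1514; continuing in small steps until the force rises.

Request:
{"method": "carry_out", "body": {
  "targets": [255, 0, 0, -0.3, 0, 255, 0, 0, -0.2, 0, 255, 0, 0, 0, 0]
}}

```text
t: 12.65
eef_pos: [0.4835, 0.1291, 0.1515]
tool_rot: [0.0, 0.996, 0.086, 0.0]
contact_force: [-2.5, -0.1, 5.9]
gripper_width: 0.224
grasp_force: 59.9
```

Request:
{"method": "carry_out", "body": {
  "targets": [255, 0, 0, -0.3, 0, 255, 0, 0, 0, 0]
}}

```text
t: 12.85
eef_pos: [0.4835, 0.1291, 0.1513]
tool_rot: [0.0, 0.996, 0.086, 0.0]
contact_force: [-2.2, -0.2, 6.0]
gripper_width: 0.221
grasp_force: 59.9
```

Request:
{"method": "carry_out", "body": {
  "targets": [255, 0, 0, -0.3, 0, 255, 0, 0, 0, 0]
}}

```text
t: 13.05
eef_pos: [0.4836, 0.1292, 0.1512]
tool_rot: [0.0, 0.996, 0.086, 0.0]
contact_force: [-2.6, -0.6, 8.9]
gripper_width: 0.224
grasp_force: 60.3
```

Request:
{"method": "carry_out", "body": {
  "targets": [255, 0, 0, -0.3, 0, 255, 0, 0, 0, 0]
}}

```text
t: 13.25
eef_pos: [0.4836, 0.1292, 0.1512]
tool_rot: [0.0, 0.996, 0.086, 0.0]
contact_force: [-2.6, -0.9, 10.4]
gripper_width: 0.229
grasp_force: 60.7
```

Request:
{"method": "carry_out", "body": {
  "targets": [255, 0, 0, -0.3, 0, 255, 0, 0, 0, 0]
}}

```text
t: 13.45
eef_pos: [0.4837, 0.1292, 0.1511]
tool_rot: [0.0, 0.996, 0.086, 0.001]
contact_force: [-3.5, -2.7, 13.9]
gripper_width: 0.227
grasp_force: 61.0
```

Request:
{"method": "carry_out", "body": {
  "targets": [255, 0, 0, 3.7, 0, 255, 0, 0, 10, 0, 255, 0, 0, 15, 0, 255, 0, 0, 15, 0, 255, 0, 0, 15, 0, 255, 0, 0, 20, 0, 255, 0, 0, 0, 0, 255, 0, 0, 0, 0]
}}

```text
t: 14.25
eef_pos: [0.4832, 0.1289, 0.2284]
tool_rot: [0.0, 0.996, 0.086, 0.0]
contact_force: [-0.3, -0.0, -1.4]
gripper_width: 0.223
grasp_force: 58.8
```

Request:
{"method": "carry_out", "body": {
  "targets": [255, -2, -20, 0, 0, 255, -3, -30, 0, 0, 255, -4, -40, 0, 0, 255, -4, -40, 0, 0, 255, -4, -40, 0, 0, 255, -3, -30, 0, 0, 255, -2, -25, 0, 0, 255, -0.7, -15.3, 0, 0, 255, 0, -5, 0, 0, 255, 0, 0, 0, 0, 255, 0, 0, 0, 0, 255, 0, 0, 0, 0, 255, 0, 0, 0, 0]
}}

```text
t: 15.55
eef_pos: [0.4606, -0.1154, 0.2283]
tool_rot: [-0.0, 0.996, 0.087, 0.0]
contact_force: [-0.1, -0.5, -0.7]
gripper_width: 0.228
grasp_force: 58.9
```

```bash
python3 - <<'E'
from h import *
import pickle
o=bot.get_obs(); c,T=wrist(); pickle.dump((c,T),open("w4.pkl","wb"))
print(o["t"],o["eef_pos"],o["contact_force"])
h=proj(c,[.4603,-.1158,.095],T);t=proj(c,[*o["eef_pos"][:2],o["eef_pos"][2]-.0934],T);print(h,t)
f=c["frame"];a,b=175,240
save("z4",np.hstack([cv2.resize(f[a:a+60,b:b+80],(400,300),interpolation=2),cv2.resize(f,(400,300),interpolation=3)]))
E
```

```text
15.55 [ 0.46057526 -0.11537564  0.22827648] [-0.12223434 -0.53761333 -0.69802868]
(np.float64(278.48614650202654), np.float64(201.42756417177404)) (np.float64(277.8947218149615), np.float64(214.97440765850257))
```

View pics/z4.png

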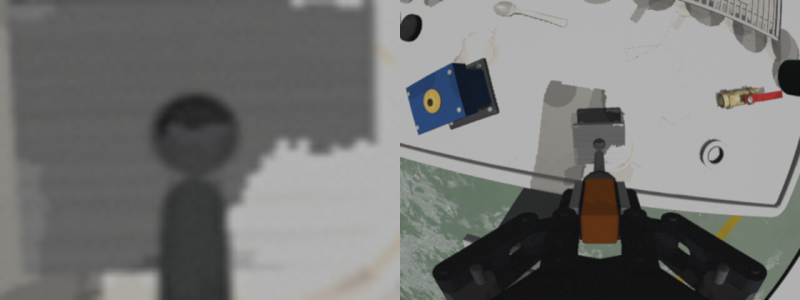

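The hole is at about (279,202) and the rod tip at (279,216), so they line up as predicted. Lowering with a 0.6 mm shift in y.

Request:
{"method": "carry_out", "body": {
  "targets": [255, 0.3, -0.6, -10, 0, 255, 0, 0, -15, 0, 255, 0, 0, -10, 0, 255, 0, 0, -3, 0, 255, 0, 0, -2, 0, 255, 0, 0, -1, 0, 255, 0, 0, -1, 0, 255, 0, 0, -1, 0, 255, 0, 0, 0, 0]
}}

```text
t: 16.5
eef_pos: [0.4609, -0.1169, 0.1854]
tool_rot: [0.0, 0.996, 0.086, 0.0]
contact_force: [-0.3, 0.0, -1.1]
gripper_width: 0.227
grasp_force: 58.9
```

Request:
{"method": "carry_out", "body": {
  "targets": [255, 0, 0, -1, 0, 255, 0, 0, -2, 0, 255, 0, 0, -2, 0, 255, 0, 0, 0, 0]
}}

```text
t: 16.9
eef_pos: [0.4605, -0.1169, 0.1799]
tool_rot: [-0.0, 0.996, 0.086, -0.0]
contact_force: [0.3, 0.9, -1.8]
gripper_width: 0.229
grasp_force: 58.9
```

Request:
{"method": "carry_out", "body": {
  "targets": [255, 0, 0, -5, 0, 255, 0, 0, -10, 0, 255, 0, 0, -10, 0, 255, 0, 0, -10, 0, 255, 0, 0, -10, 0, 255, 0, 0, -10, 0, 255, 0, 0, -7, 0, 255, 0, 0, -4, 0, 255, 0, 0, -2, 0, 255, 0, 0, 0, 0, 255, 0, 0, 0, 0]
}}

```text
t: 18.0
eef_pos: [0.4611, -0.117, 0.1126]
tool_rot: [0.0, 0.996, 0.086, 0.0]
contact_force: [0.0, 0.3, -1.2]
gripper_width: 0.222
grasp_force: 58.9
```

Request:
{"method": "carry_out", "body": {
  "targets": [255, 0, 0, -1, 0, 255, 0, 0, -1, 0, 255, 0, 0, -0.5, 0, 255, 0, 0, 0, 0]
}}

```text
t: 18.4
eef_pos: [0.4607, -0.1169, 0.1098]
tool_rot: [0.0, 0.996, 0.086, -0.0]
contact_force: [-0.5, -0.1, -0.8]
gripper_width: 0.227
grasp_force: 58.9
```

Request:
{"method": "carry_out", "body": {
  "targets": [255, 0, 0, -0.5, 0, 255, 0, 0, -0.5, 0, 255, 0, 0, -0.3, 0, 255, 0, 0, 0, 0]
}}

```text
t: 18.8
eef_pos: [0.4607, -0.1169, 0.1085]
tool_rot: [0.0, 0.996, 0.086, -0.0]
contact_force: [0.1, -0.5, -1.4]
gripper_width: 0.228
grasp_force: 59.0
```

Request:
{"method": "carry_out", "body": {
  "targets": [255, 0, 0, -0.4, 0, 255, 0, 0, 0, 0]
}}

```text
t: 19.0
eef_pos: [0.4608, -0.1169, 0.1084]
tool_rot: [0.0, 0.996, 0.086, 0.0]
contact_force: [-1.5, 0.5, 4.1]
gripper_width: 0.228
grasp_force: 59.7
```

The collar is seated (force up about 5 N). Releasing and rising.

Request:
{"method": "carry_out", "body": {
  "targets": [0, 0, 0, 0, 0, 0, 0, 0, 0, 0, 0, 0, 0, 0, 0, 0, 0, 0, 0, 0, 0, 0, 0, 0, 0, 0, 0, 0, 0, 0, 0, 0, 0, 0, 0, 0, 0, 0, 0, 0, 0, 0, 0, 10, 0, 0, 0, 0, 20, 0, 0, 0, 0, 30, 0, 0, 0, 0, 40, 0, 0, 0, 0, 40, 0, 0, 0, 0, 30, 0, 0, 0, 0, 0, 0, 0, 0, 0, 0, 0]
}}

```text
t: 20.6
eef_pos: [0.4609, -0.1169, 0.279]
tool_rot: [0.0, 0.996, 0.086, 0.001]
contact_force: [0.1, -0.4, -1.9]
gripper_width: 1.003
grasp_force: 0.0
```

```bash
python3 - <<'E'
from h import *
c,T=wrist(); t=imaging.read_camera("side")["frame"]
save("f1",np.hstack([cv2.resize(c["frame"],(400,300),interpolation=3),cv2.resize(t[160:270,190:337],(400,300),interpolation=2)]))
E
```

```text
(no output)
```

View pics/f1.png

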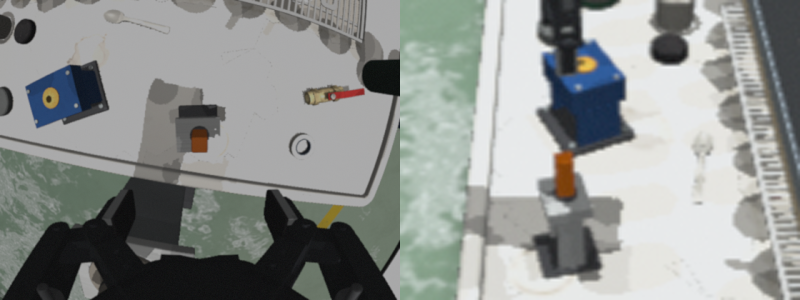

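The rod hangs upright in its holder (side crop (565,175)), the gripper is clear and nothing else has moved.

```bash
python3 -c "
from station import bot
print(bot.hand_in())"
```

```text
the job is handed in; nothing more can be done
None
```

The plug is pressed down to the floor of the catch sleeve, judged by feel (peak reading about 14 N). The rod hangs upright in its holder, released, and the job was handed in at about 21 s.

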